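Feel along a brazed, cranked copper pipe

TASK

Check the brazing on the cranked copper pipe by feel: run the fingertips lightly along the top of the pipe from its open flared end to its brass-capped end, round both bends, so that you touch the collar by the flare, the first elbow, the second elbow and the collar by the cap in that order, and the bare pipe between each of them. The pipe rides on soft springs: press it only gently, and do not grip or lift it. Leave the straight pipe and all the loose things as they are, and finish with the hand clear of everything.

Things in the scene. Friction and masses are not known exactly. Their poses are not given: they have to be found in the camera images.
- crank_stand: Stand of the cranked copper pipe: dark steel plate 220 x 130 x 12 mm in any yaw, two short red posts. Origin: centre of its underside; x along the 220 mm side, z up. In its frame (mm) the pipe's level axis, at height 64, runs straight from the flared end (-121, 45) by bends (-25, 45) and (25, -45) to the capped end (128, -45). Tops: bare pipe 75, collars and elbows 76.5, cap 79, flare 80.
- pipe (a joint): How far the cranked pipe is pressed straight down on its springs (m): 0 at rest, positive down, stop at 0.014; about 0.9 N per mm. Negative: lifted.
- flare_collar: Copper collar next to the open flared end, 25 mm diameter, 18 mm long. Origin: its centre, on the pipe's axis, 12.5 mm below its top; moves with the pipe. Its axes are those of the stand.
- first_span: Bare copper pipe, 22 mm diameter, between the flare collar and the first elbow (about 48 mm of it shows between the two). Origin on the axis, in the stand's frame (mm) at (-65.5, 45, 64), that is 28.5 from the collar's centre and 40.5 from the elbow's bend.
- first_elbow: Copper elbow at the first bend, 25 mm diameter, reaching 12 mm along the pipe each way from the bend. Origin: the bend, on the pipe's axis, 12.5 mm below its top.
- middle_span: Bare copper pipe, 22 mm diameter, running slantwise between the two elbows (about 79 mm shows). Origin: halfway between the bends, on the axis, above the centre of the stand.
- second_elbow: Copper elbow at the second bend, otherwise like the first. Origin: the bend, on the pipe's axis, 12.5 mm below its top.
- last_span: Bare copper pipe, 22 mm diameter, between the second elbow and the cap collar (about 48 mm shows). Origin on the axis, in the stand's frame (mm) at (65.5, -45, 64), 28.5 from the collar's centre and 40.5 from the bend.
- cap_collar: Copper collar next to the brass cap, 25 mm diameter, 18 mm long. Origin: its centre, on the pipe's axis, 12.5 mm below its top.
- straight_stand: Stand with a straight copper pipe (not to be touched): same plate, 220 x 130 x 12 mm, the pipe of 22 to 31 mm diameter along its x axis at height 64 mm, 250 mm long. Origin: centre of the plate's underside.
- loose_elbow: Loose copper elbow, 48 x 48 mm, 22 mm high, lying on the cranked pipe's plate. Origin: underside. Leave alone.
- valve: Small brass valve with a steel lever, 28 mm diameter, 41 mm high, standing on the straight pipe's plate. Origin: underside. Leave alone.
- flux_jar: Jar with white cap, 48 mm diameter, 55 mm high, between the stands. Origin: underside. Leave alone.
- pipe_clamp: Steel ring, 48 mm diameter, 20 mm high, between the stands. Leave alone.
- tape_box: Yellow tape measure, 62 x 58 x 30 mm, at the right. Leave alone.
- gas_nozzle: Brass nozzle, 28 mm diameter, 55 mm high, upright at the left. Leave alone.

How it is judged:
On the way, in this order (a step that is already met when the one before it is completed fails the run):
1. the fingers touch the collar by the flare (contact force between the fingers and flare_collar above 0.3 N), for 0.05 s.
2. then the bare pipe between that collar and the first elbow, touching neither of these (contact force between the fingers and first_span above 0.3 N and contact force between the fingers and flare_collar below 0.05 N and contact force between the fingers and first_elbow below 0.05 N), for 0.05 s.
3. then the first elbow (contact force between the fingers and first_elbow above 0.3 N), for 0.05 s.
4. then the bare slanting pipe between the elbows, touching neither (contact force between the fingers and middle_span above 0.3 N and contact force between the fingers and first_elbow below 0.05 N and contact force between the fingers and second_elbow below 0.05 N), for 0.05 s.
5. then the second elbow (contact force between the fingers and second_elbow above 0.3 N), for 0.05 s.
6. then the bare pipe between the second elbow and the collar by the cap, touching neither (contact force between the fingers and last_span above 0.3 N and contact force between the fingers and second_elbow below 0.05 N and contact force between the fingers and cap_collar below 0.05 N), for 0.05 s.
7. then the collar by the cap (contact force between the fingers and cap_collar above 0.3 N), for 0.05 s.
At the end, for the whole second after the job is handed in: After the pass over collar, elbow, elbow and collar and the bare pipe between them, in that order (0.3 N or more on each), the fingers are off the pipe, the pipe is back at rest within 2 mm, and every loose thing is within 20 mm of where it began (value of joint pipe between -0.002 and 0.002 m and contact force between the fingers and crank_stand below 0.05 N and distance of each of loose_elbow, valve, flux_jar, pipe_clamp, tape_box, gas_nozzle from where it was at the start of the episode below 0.02 m); the robot touches nothing.
It fails at once if the pipe or its stand pressed with more than 15 N (contact force between any of the fingers, the arm and crank_stand above 15 N).
It fails at once if the cranked pipe lifted more than 4 mm off its springs' rest (value of joint pipe below -0.004 m).
It fails at once if the straight pipe or its stand touched (contact force between any of the fingers, the arm and straight_stand above 1 N).
It fails at once if a loose thing moved by more than 20 mm or lifted (distance of any of loose_elbow, valve, flux_jar, pipe_clamp, tape_box, gas_nozzle from where it was at the start of the episode above 0.02 m).
It also fails if it takes over 48 s, if anything falls off the work surface, if the arm or the gripper's body presses on something with over 40 N, if the wrist force passes 120 N, or if a joint passes its speed limit or range.

ROBOT

A 6-joint arm with a two-finger parallel gripper is mounted at the origin on the work surface. World frame = base frame: x ahead of the robot, y to its left, z up, the work surface at z = 0. Lengths are in m, angles in rad, forces in N, time in s.
With the tool pointing down it reaches from about 0.35 to 1 m from the base axis. Payload 7.1 kg.
Tool frame: the origin (TCP) lies between the finger pads; the fingertips stand 22 mm ahead of it and the grasp point (between the pads) lies 3 mm ahead of it; z points along the fingers, y is the line along which they close (so a half turn about z gives the same grasp; the last joint's range is limited). The gripper opens to 85 mm and grips with 20 to 120 N. Pads are 22 mm wide; open, the fingers measure 114 mm over their backs; the gripper's body (76 mm by 85 mm) begins 54 mm behind the grasp point. The pads swing forward as they close: fully open they stand 13 mm farther back than shut.
Start: joints at [-1.161, 0.423, 1.63, -0, 1.089, -0.019], TCP at [0.26, -0.568, 0.253] pointing down, gripper open.
Joint ranges: [-3, 3], [-0.9, 2.11], [0.09, 2.58], [-1.31, 4.45], [0.11, 2.69], [-2.54, 2.54]. Speed limits (rad/s): [2.39, 2.39, 3.01, 3.14, 3.14, 3.14].

INTERFACE

Orientations are given as a rotation vector (axis times angle).
In Python, from rig import manip gives the robot as it stands. The module is installed in compiled form; this text tells all that it offers. Calls block until the motion is done:
- manip.move_to(position, orientation): joint-space move of the TCP to a pose.
- manip.servo_line(position, orientation=None, rate=0.15): straight line of the TCP; orientation=None keeps the orientation; rate is the mean speed in m/s.
- manip.set_joints(angles): joint-space move.
- manip.command_gripper(opening, f_grip=None): finger opening in m; f_grip is the grip in N (None keeps the last); returns when the fingers have stopped.
- manip.hold(seconds).
- manip.solve_ik(position, orientation): joint angles nearest the present ones, or None.
- manip.camera(name): name is "scene" or "top"; returns a dict with "image" (480x640x3 uint8, red, green, blue), "fx", "fy", "cx", "cy" (pixels), "k1" (the pictures are not rectified: a ray, as slopes to the right and down, at radius r is drawn at 1 + k1 r^2 times it, then the intrinsics apply), "cam_to_world" (4x4, takes a point from camera to world coordinates). Camera axes: x right, y down, z forward; pixel columns grow to the right and rows downward; lengths in m; the calibration is good to about 2 mm. A picture is of the moment at which its call begins. There is no depth.
A pose or a line that the arm cannot do raises manip.IKError and nothing moves.
- manip.sign_off(): hands the job in; it is judged then, once.
Readings, each from a call of its own:
- manip.get_time(): time.
- manip.get_joint_positions(): joint angles.
- manip.get_joint_vel(): joint speeds.
- manip.get_tau(): joint torques, N m.
- manip.get_position(): TCP position.
- manip.get_ee_rot(): TCP orientation.
- manip.get_contact_force(): force on the tool from outside, world axes, zero at the start.
- manip.get_torque(): the same for the moment, N m.
- manip.get_width(): finger opening in m.
- manip.get_grip_force(): force on a finger pad.
Only numpy, scipy, OpenCV 4.12 (cv2) and the standard library are available. Lean on these libraries where they do the work, as an engineer would, in place of code of your own. Each camera call takes 0.05 s, during which the arm holds its last target. There are 200 camera calls.

## Working session

There is one attempt and no reset: what is moved stays moved. The work goes in short steps, each a Python script; the robot and the scene stay as the last script left them, time stands still between calls to the robot, and variables do not carry over. Pictures are saved under pics/ and viewed, at most 10 in all, crops included, and the job is handed in when it is done.

```bash
mkdir -p pics; python3 - <<'E'
from rig import manip
import cv2,pickle
for n in ("scene","top"):
    c=manip.camera(n); pickle.dump(c,open(n+".pkl","wb"))
    cv2.imwrite(f"pics/{n}0.png",c["image"][:,:,::-1]); print(n,c["fx"],c["cx"],c["cy"],c["k1"],c["cam_to_world"])
print(manip.get_time(),manip.get_ee_rot(),manip.get_contact_force())
E
```

```text
scene 546.6202203783506 322.2738752331663 243.79108054637564 -0.01922850409188939 [[-0.80830894  0.38611409 -0.44446886  1.10787312]
 [ 0.58874222  0.5244569  -0.61508338  0.80473313]
 [-0.0043876  -0.75885498 -0.65124486  0.92394908]
 [ 0.          0.          0.          1.        ]]
top 540.697556859093 323.11976532682894 247.0122057976888 -0.050291886247895795 [[ 5.45938407e-03 -9.89514976e-01  1.44327082e-01  3.17582308e-01]
 [-9.99984704e-01 -5.27426692e-03  1.66520699e-03  2.18326568e-03]
 [-8.86527701e-04 -1.44333966e-01 -9.89528635e-01  1.41016023e+00]
 [ 0.00000000e+00  0.00000000e+00  0.00000000e+00  1.00000000e+00]]
0.1 [-3.06826073e+00 -6.68078876e-01  4.20821558e-04] [-0.04142499 -0.05554512  0.46070785]
```

View pics/top0.png

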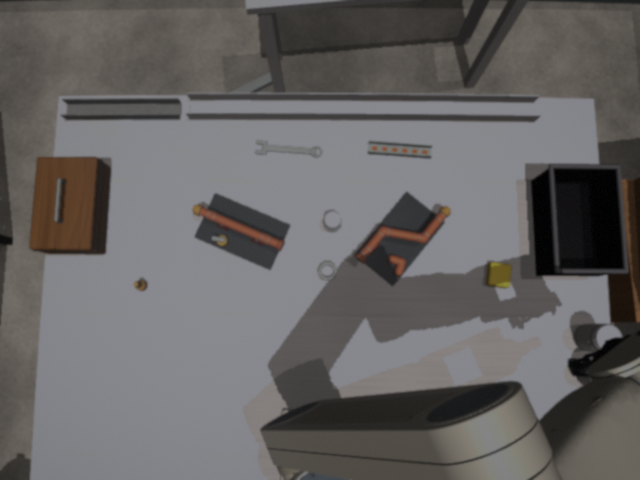

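View pics/scene0.png

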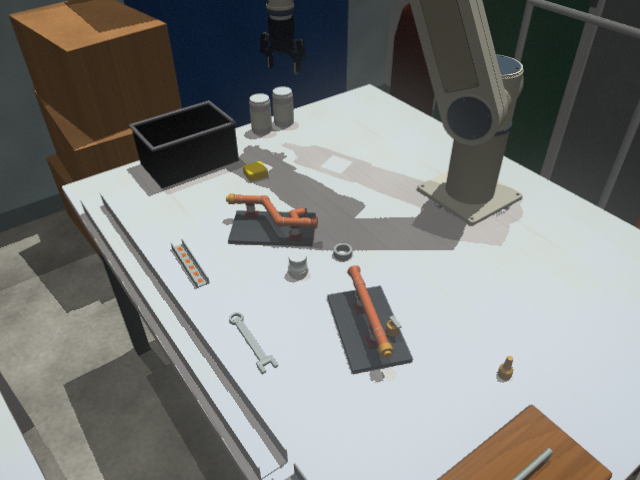

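The top view shows the cranked pipe with its flare near (361,258), bends near (382,232) and (424,238), and its cap near (446,211). The loose elbow lies at (398,265). In the scene view the cap is at (231,197) and the flare at (315,222). I'll enlarge both.

```bash
python3 - <<'E'
import pickle,cv2,numpy as np
t=pickle.load(open("top.pkl","rb"))["image"][185:290,345:460,::-1]; s=pickle.load(open("scene.pkl","rb"))["image"][180:255,215:330,::-1]
t=cv2.resize(t,None,fx=5,fy=5,interpolation=cv2.INTER_CUBIC)
cv2.imwrite("pics/tc.png",cv2.convertScaleAbs(t,alpha=1.8))
cv2.imwrite("pics/sc.png",cv2.convertScaleAbs(cv2.resize(s,None,fx=6,fy=6,interpolation=cv2.INTER_CUBIC),alpha=1.5))
E
```

```text
(no output)
```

View pics/tc.png

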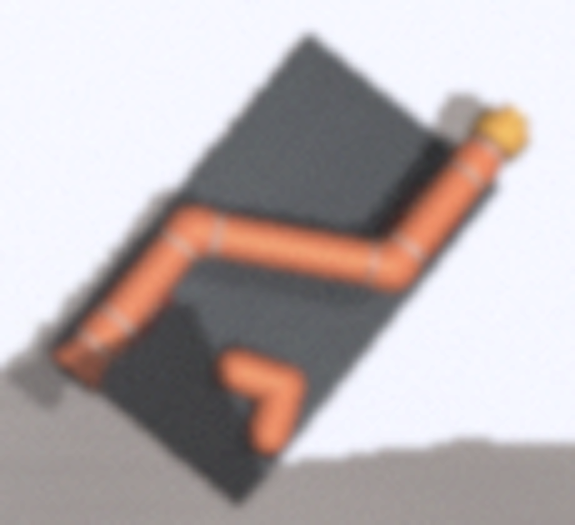

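View pics/sc.png

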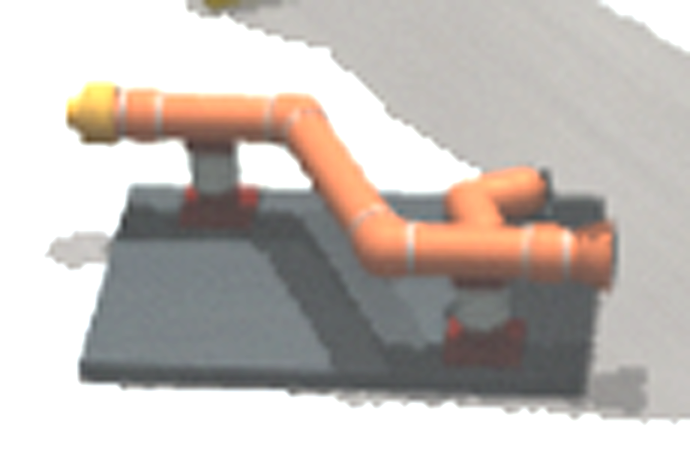

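The top crop shows the white braze rings clearly, at (93,346), (119,318), (180,245), (216,235), (374,263), (410,248), (470,172) and (491,146). The same rings show in the scene crop. I'll fit the stand pose to them across both views.

```bash
cat > fit.py <<'E'
import pickle,cv2,numpy as np
from scipy.optimize import least_squares
M=np.array([(-103,45),(-85,45),(-37,45),(-19.2,34.5),(19.2,-34.5),(37,-45),(85,-45),(103,-45)])/1000
T=(np.array([(93,346),(119,318),(180,245),(216,235),(374,263),(410,248),(470,172),(491,146)])+.5)/5-.5+[345,185]
S=(np.array([(567,252),(527,250),(410,249),(370,218),(310,118),(270,116),(158,115),(122,113)])+.5)/6-.5+[215,180]
def rays(c,p):
    K=np.array([[c["fx"],0,c["cx"]],[0,c["fy"],c["cy"]],[0,0,1]])
    u=cv2.undistortPoints(p[:,None].astype(float),K,np.array([c["k1"],0,0,0,0]))[:,0]
    return np.c_[u,np.ones(len(u))]@c["cam_to_world"][:3,:3].T, c["cam_to_world"][:3,3]
def plane(n,p,z):
    d,o=rays(pickle.load(open(n+".pkl","rb")),p); return (o+d*((z-o[2])/d[:,2])[:,None])[:,:2]
def fit(P):
    f=lambda q:(M@np.array([[np.cos(q[2]),np.sin(q[2])],[-np.sin(q[2]),np.cos(q[2])]])+q[:2]-P).ravel()
    d=P[-1]-P[0]; r=least_squares(f,[*P.mean(0),np.arctan2(d[1],d[0])+.41]); return r.x,np.abs(r.fun).max()
a,b=fit(plane("top",T,.070)),fit(plane("scene",S,.066)); print(a,b)
q=(a[0]+b[0])/2; np.save("pose.npy",q); print(q)
E
python3 fit.py
```

```text
(array([ 0.54754428, -0.19776049, -0.68639823]), np.float64(0.0017894464433251128)) (array([ 0.54829653, -0.19686727, -0.68578941]), np.float64(0.006263419240353285))
[ 0.5479204  -0.19731388 -0.68609382]
```

```bash
cat > h.py <<'E'
from rig import manip
import numpy as np
from scipy.spatial.transform import Rotation as R
q=np.load("pose.npy")
def W(x,y,z):  # stand mm, fingertip height mm -> TCP
    c,s=np.cos(q[2]),np.sin(q[2]); return np.array([q[0]+(c*x-s*y)/1e3,q[1]+(s*x+c*y)/1e3,z/1e3+.022])
def ori(k): return (R.from_euler("z",q[2]+k*np.pi)*R.from_euler("x",np.pi)).as_rotvec()
def F(): return np.mean([manip.get_contact_force() for _ in range(3)],0)
E
python3 - <<'E'
from h import *
for k in (0,1): print(k,[np.round(manip.solve_ik(W(x,y,90),ori(k)),2) for x,y in((-86,45),(86,-45))])
s=[manip.solve_ik(W(-86,45,120),ori(k)) for k in (0,1)]
k=int(np.argmin([99 if v is None else abs(v[5]) for v in s])); np.save("k.npy",k); print(k)
manip.command_gripper(0.0,20)
manip.move_to(W(-86,45,160),ori(k)); manip.servo_line(W(-86,45,97),rate=.1); manip.hold(.3)
print(manip.get_time(),manip.get_position()-W(-86,45,97),manip.get_width(),np.round([manip.get_contact_force() for _ in range(5)],2))
import cv2
for n in ("scene","top"):
    im=manip.camera(n)["image"][...,::-1]; cv2.imwrite(f"pics/{n}1.png",im)
    if n=="scene": cv2.imwrite("pics/s1c.png",cv2.resize(im[130:260,200:360],None,fx=4,fy=4,interpolation=cv2.INTER_CUBIC))
E
```

```text
0 [array([-0.23,  0.49,  1.94, -0.  ,  0.71,  2.03]), array([-0.47,  0.64,  1.64, -0.  ,  0.86,  1.78])]
1 [array([-0.23,  0.49,  1.94,  0.  ,  0.71, -1.12]), array([-0.47,  0.64,  1.64,  0.  ,  0.86, -1.36])]
1
3.8583 [ 2.81591580e-04 -5.81803753e-05  5.00241809e-04] -8.423659658196414e-05 [[ 0.04  0.28 -0.22]
 [ 0.04  0.28 -0.22]
 [ 0.04  0.28 -0.22]
 [ 0.04  0.28 -0.22]
 [ 0.04  0.28 -0.22]]
```

View pics/s1c.png

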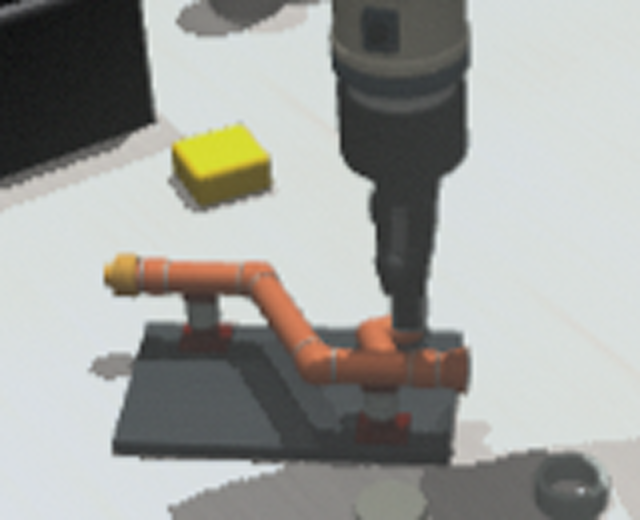

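The closed fingertips hang about 20 mm over the pipe at crop (408,340), just span-side of the flare collar. Next I'll find the collar's height by feel.

```bash
cat >> h.py <<'E'
k=int(np.load("k.npy"))
def Fz(n=4):
    v=[]
    for _ in range(n): manip.hold(.03); v.append(manip.get_contact_force()[2])
    return np.mean(v)
E
python3 - <<'E'
from h import *
f0=Fz(6); z=84; manip.servo_line(W(-86,45,z),rate=.05)
log=[]
while z>64:
    f=Fz()-f0; log.append((z,round(f,2)))
    if f>2.2: break
    z-=1; manip.servo_line(W(-86,45,z),rate=.03)
print(f0,log,manip.get_time()); np.save("f0.npy",f0)
E
```

```text
0.022792426418010315 [(84, np.float64(0.1)), (83, np.float64(0.07)), (82, np.float64(0.13)), (81, np.float64(0.54)), (80, np.float64(-0.52)), (79, np.float64(-0.03)), (78, np.float64(-0.16)), (77, np.float64(-0.15)), (76, np.float64(0.78)), (75, np.float64(1.06)), (74, np.float64(1.84)), (73, np.float64(2.47))] 8.9167
```

Contact came at about 76 mm, which matches the collar top. Next is the whole pass: slide along each piece, with a small lift only at each upward step onto an elbow or collar.

```bash
python3 - <<'E'
from h import *
f0=float(np.load("f0.npy"))
b1,b2=np.array([-25,45]),np.array([25,-45]); u=(b2-b1)/np.linalg.norm(b2-b1)
P=lambda p,z,r=.04:(manip.servo_line(W(*p,z),rate=r))
def rep(n):
    f=Fz()-f0; fv=manip.get_contact_force(); print(n,round(f,2),np.round(fv,1),round(manip.get_time(),2))
    if np.linalg.norm(fv)>9: p=manip.get_position(); manip.servo_line([p[0],p[1],p[2]+.05]); raise SystemExit("too much")
    return f
def press(p,z,name):   # press lightly until felt
    f=rep(name)
    while f<1.2 and z>69: z-=1; P(p,z,.02); f=rep(f"{name} z{z}")
    return z
def hop(a,b,z):
    P(a,80); P(b,80,.06); P(b,z)
rep("flare collar")
a=(-65.5,45); P(a,72.5); z=press(a,72.5,"first span"); P((-52,45),z); rep("first span end")
hop((-52,45),(-31,45),73); z=press((-31,45),73,"elbow1"); P(b1,z); rep("elbow1 bend")
m=(b1+b2)/2; P(m,72.5); z=press(m,72.5,"mid span"); e=b2-36*u; P(e,z); rep("mid end")
s=b2-5*u; hop(e,s,73); z=press(s,73,"elbow2"); P(b2,z); rep("elbow2 bend")
c=(62,-45); P(c,72.5); z=press(c,72.5,"last span"); P((69,-45),z); rep("last end")
hop((69,-45),(83,-45),73); z=press((83,-45),73,"cap collar"); P((87,-45),z); rep("cap collar end")
P((87,-45),140,.1); P((87,-45),260,.2); manip.hold(.3); print(manip.get_time(),manip.get_contact_force())
import cv2
im=manip.camera("scene")["image"][...,::-1]; cv2.imwrite("pics/s2.png",im)
E
```

```text
flare collar 3.26 [1.4 0.3 3.6] 9.05
first span 1.89 [ 1.4 -1.6  2.7] 9.85
first span end 2.35 [ 0.9 -1.2  1.9] 10.47
elbow1 3.34 [ 1.1 -0.3  2.8] 11.78
elbow1 bend 3.52 [ 1.  -0.4  3.9] 12.21
mid span 2.02 [-0.4 -1.2  2.6] 13.78
mid end 2.6 [ 0.1 -1.8  2.7] 14.44
elbow2 2.56 [ 1.5 -0.7  2. ] 15.9
elbow2 bend 3.13 [ 0.3 -0.2  3.3] 16.31
last span 2.49 [-0.1 -0.9  3.1] 17.52
last end 2.11 [ 2.  -0.8  1.8] 17.98
cap collar 3.22 [ 0.1 -0.9  2.9] 19.16
cap collar end 3.22 [-0.5  0.5  2.8] 19.54
21.4083 [0.58721878 0.18084984 0.18022904]
```

View pics/s2.png

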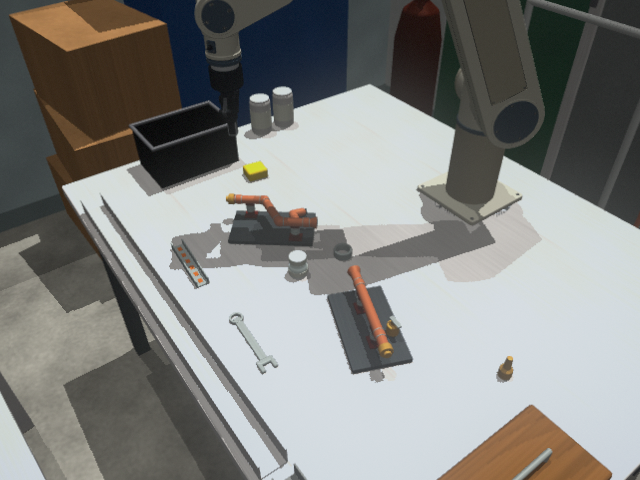

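The hand is clear above the table, with the fingertips at (232,130). The cranked pipe and all the loose things are where they began. The force readings matched collar, span and elbow steps in the right order, so I'm handing in.

```bash
python3 -c "
from rig import manip
print(manip.sign_off())"
```

```text
the job is handed in; nothing more can be done
None
```

I felt the pipe from flare to cap in the required order at readings of about 2–4 N, lifting briefly clear before each elbow and the cap collar instead of sliding up onto them; the hand ended clear, the last picture shows nothing else moved, and the job is handed in (no verdict was returned).

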